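# Check the spindle's front bearing with the probe thermometer

## Robot

A 6-joint arm with a two-finger parallel gripper is mounted at the origin on the work surface. World frame = base frame: x ahead of the robot, y to its left, z up, the work surface at z = 0. Lengths are in m, angles in rad, forces in N, time in s.
With the tool pointing down it reaches from about 0.3 to 0.875 m from the base axis. Payload 6.4 kg.
Tool frame: the origin (TCP) lies at the very end of the fingers, on their centre line; the grasp point (between the pads) lies ctrl.pinch_z behind it (ctrl.pinch_z is the distance from the TCP to the grasp point, in m); y points along the fingers, z is the direction in which the jaws open and shut, and the axes are right-handed (so a half turn about y gives the same grasp; the last joint's range is limited). The gripper opens to 85 mm and grips with 20 to 120 N. Pads are 22 mm wide; open, the fingers measure 114 mm over their backs; the gripper's body (76 mm by 85 mm) begins 54 mm behind the grasp point. The pads swing forward as they close: fully open they stand 13 mm farther back than shut.
Start: joints at [0.898, 0.181, 1.607, -0, 1.354, -0.206], TCP at [0.259, 0.514, 0.231] pointing down, gripper open.
Joint ranges: [-2.99, 2.99], [-0.89, 2.07], [0.3, 2.58], [-1.14, 4.28], [0, 2.63], [-3.12, 3.12]. Speed limits (rad/s): [2.57, 2.57, 3.01, 3.14, 3.14, 3.14].

## Interface

Orientations are given as a unit quaternion [w, x, y, z].
In Python, from bench import ctrl gives the robot as it stands.
- The arm moves only by the shell command python3 -m pendant 'ROWS'. ROWS is JSON, one flat list of numbers, 7 for each row, row after row: the shift along the world's x, y, z in m, then the turn, a rotation vector about the world's x, y, z in degrees, then the finger opening in m, from 0 to 0.0854. In form: [tx, ty, tz, rx, ry, rz, hand, tx, ty, tz, rx, ry, rz, hand, ...]. A call has 1 to 12 rows; each row shifts and turns the commanded pose from where the row before left it; what a row does not reach is not made up. A row lasts 1/8 s, in which the tool goes at most 62.5 mm and 10.7 degrees, less where a joint would pass 70% of its speed; a pose out of reach is approached as far as the arm can. A call with a gripper value outside its range is refused whole. The fingers move at their own pace and stop on an object; the grip force is fixed at half the most. Time passes only in rows, so rows that do not move let the fingers close. It gives the time, the measured TCP pose, the force and the opening at its end, in the units of the state.
- ctrl.get_obs(): the state, without advancing time (a new reading comes with each control period).
- ctrl.camera(name): name is "scene" or "top" or "wrist"; returns the picture (384x512x3 uint8, red, green, blue); there is no depth.
- ctrl.camera_info(name): a dict with "fx", "fy", "cx", "cy" (pixels), "origin" and "rotation" of the camera in the world; the wrist camera has in their place "tool_from_camera" (4x4, takes a point from camera to tool coordinates, whose origin is the TCP and whose axes are the tool frame's). Camera axes: x right, y down, z forward; pixel columns grow to the right and rows downward; lengths in m; the calibration is good to about 2 mm. A picture is of the moment at which its call begins: read the wrist's pose just before it. camera_info takes no time and is no camera call.
- ctrl.hand_in(): hands the job in, once; it reports no verdict.
Trained networks look in the newest picture that a camera, given by its name, has taken for a name from the list of things; names that differ only in an ending like _2 or _b are one class to them, and where a whole thing is asked for, a point or a joint stands for the part that bears it (a point fixed in the world has none). Each returns a list of dicts, best first, with "score" (0 to 1); they miss things now and then, are a little off and sometimes report something else, mostly with a low value. They report only what shows in the picture. A call takes as long as a camera call. They do not tell look-alikes from the thing itself.
- ctrl.silhouettes(target, camera): "mask" (384x512 bool, what is visible of it) and "bbox" ([left, top, right, bottom] in pixels, round what is visible of it).
The state is a dict: "time_s": time; "q": joint angles; "dq": joint speeds; "joint_efforts": joint torques, N m; "eef_pos": TCP position; "eef_rot": TCP orientation; "wrist_force": force on the tool from outside, world axes, zero at the start; "torque": the same for the moment, N m; "opening": opening from 0.0 (shut) to 1.0 (fully open).
Only numpy, scipy, OpenCV 4.12 (cv2) and the standard library are available. Lean on these libraries where they do the work, as an engineer would, in place of code of your own. Each camera call takes 0.05 s, during which the arm holds its last target.

## Task

The probe thermometer has slipped down into one of the tool rack's slots: draw it out by its exposed top. Aim it square at the flat-headed measuring stud on the spindle's front bearing (the one beside the chuck), rest its sprung foot centrally on the stud's head, pressed gently to about half its travel, and hold it still there for three seconds. Then stand it in the empty jar without dropping it, and leave everything else where it is.

Things in the scene. Friction and masses are not known exactly. Their poses are not given: they have to be found in the camera images.
- thermometer: probe thermometer, a stick 150 mm long, 0.12 kg: grey slab 36 (its x) x 18 (its y) mm from z 60 to 150, steel stem 12 mm thick from z 14 to 60, sprung round foot 15 mm across. Origin: centre of the foot's face (foot out); z runs along the stick to the butt end. It starts foot down on the floor of either rack slot, leaning 3 degrees at most, top 35 mm showing; grip it there across the 18 mm
- foot (a joint): travel of the thermometer's sprung foot into its stem, m: 0 out, 0.008 fully in. It begins to move at 2.1 N of push along the stick, is half in (0.004) at 4.5 N and bottoms at 6.9 N; more than about 15 N would harm it
- foot_face (a point): centre of the foot's flat face, moving with the foot; z along the stick, towards its butt end
- rack: wooden tool rack, fixed, 100 (x) by 150 (y) mm, 120 mm high, origin under its centre. Two upright slots 40 (x) by 21 (y) mm, centred at rack x -12, y +31 and -31 mm, floors 5 mm above the bench: one holds the thermometer, the other the sanding stick, thickness along rack y. A row of burs stands up to 45 mm above the top at rack x +34 mm
- spindle: bench spindle, fixed, less than 0.20 m high: shaft along its y, 130 mm above the bench, in two round bearing housings at y +50 and -50 mm; steel chuck with a bur at the +y end (to y +155 mm), green belt guard at the -y end, low green motor behind (+x). Origin on the bench midway between the bearings; front (-x) faces the robot
- front_boss: round boss on the upper near side of the front bearing housing, beside the chuck, carrying the target: a steel measuring stud, flat round head 24 mm across, on the boss's axis. Origin: centre of the boss's face, 157 mm above the bench; z is the stud's axis, outwards, 0.61 rad from vertical towards the spindle's -x. The head's face stands 4 to 18 mm out from the boss: how far is not known, find it by touch
- rear_boss: the same boss and stud on the rear bearing, 100 mm further along the spindle towards the belt guard: not the one wanted
- jar: the empty white stoneware jar, round, outside 94 mm across the rim, inside 78 mm wide at the narrowest, 105 mm high, inner floor 8 mm above the bench, 0.9 kg; origin under its centre. The thermometer belongs in it and may lean on the rim
- jar_in (a point): centre of the jar's inner floor
- sanding_stick: wooden bar 165 x 35 x 17 mm standing in the rack's other slot, top 50 mm showing; origin at its foot: leave alone
- brush_jar: narrower brown jar full of brushes, about 0.24 m high in all, origin under its centre: leave alone
- mallet: wooden carver's mallet lying down, 195 mm long, head 62 mm thick at its +x end; origin under where head and handle meet: leave alone
- gouge: gouge lying flat, 190 mm long, 26 mm high; origin under the front of its handle: leave alone
- blank: half-carved wooden block 110 x 60 mm, 63 mm high; origin under its centre: leave alone
- tin: steel tin, 72 mm across, 75 mm high; origin under its centre: leave alone
- oil_bottle: amber bottle, 52 mm across, 130 mm high; origin under its centre: leave alone
There are look-alikes about, which are no part of the job. Of the things that look like the thermometer, the smallest one is meant.

How it is judged:
By the outcome, as a careful person would: the job done as asked, in the order asked, and still so for the second after the job is handed in, with the robot touching nothing.
It also fails if it takes over 64 s, if anything falls off the work surface, if the arm or the gripper's body presses on something with over 40 N, if the wrist force passes 120 N, or if a joint passes its speed limit or range.

## Working session

There is one attempt and no reset: what is moved stays moved. The work goes in short steps, Python scripts to look and compute and a shell command to move; the robot and the scene stay as the last step left them, time stands still between calls to the robot, and variables do not carry over. Pictures are saved under pics/ and viewed, and the job is handed in when it is done.

```bash
ls; mkdir -p pics; python3 - <<'E'
from bench import ctrl
import cv2
o=ctrl.get_obs(); print(o)
print(ctrl.pinch_z)
for n in ("scene","top","wrist"):
    im=ctrl.camera(n); cv2.imwrite(f"pics/{n}0.png",im[:,:,::-1]); print(n,ctrl.camera_info(n))
E
```

```text
pics
{'time_s': 0.0, 'q': array([ 8.97678149e-01,  1.81556081e-01,  1.60803528e+00,  3.44223581e-05,
        1.35379371e+00, -2.06287476e-01]), 'dq': array([-0.00037527, -0.00141239, -0.00123517,  0.00064265,  0.0019368 ,
       -0.00117949]), 'joint_efforts': array([ 4.97059027e-04, -4.44883740e+01, -3.51324892e+01, -3.07416858e-04,
        9.19471640e-03,  2.69069051e-05]), 'eef_pos': array([0.25839288, 0.51304052, 0.23036252]), 'eef_rot': array([-0.68736227,  0.68849902, -0.16383793,  0.16327692]), 'wrist_force': array([-0.34700396,  0.24237301, -0.11297312]), 'torque': array([ 0.02673898, -0.04676733,  0.02030104]), 'opening': 0.9988417559208882}
0.0187
scene {'fx': 410.4381747671278, 'fy': 410.4381747671278, 'cx': 258.6915423744721, 'cy': 188.87125413536117, 'origin': array([1.03256782, 0.5498385 , 1.11934266]), 'rotation': array([-0.11249341,  0.33680186,  0.88398521, -0.30410505])}
top {'fx': 380.75496641634334, 'fy': 380.75496641634334, 'cx': 260.8716556621565, 'cy': 193.73343252967757, 'origin': array([ 0.38836784, -0.0090008 ,  1.12573948]), 'rotation': array([-0.04493377,  0.71002623, -0.70054445,  0.05550844])}
wrist {'fx': 277.9473150252302, 'fy': 277.9473150252302, 'cx': 256.4330594516424, 'cy': 187.09419116936348, 'tool_from_camera': array([[-9.89198513e-04,  9.62374943e-01,  2.71723186e-01,
        -6.88167448e-02],
       [-1.30509610e-03, -2.71724330e-01,  9.62374244e-01,
        -1.43591150e-01],
       [ 9.99998659e-01,  5.97354301e-04,  1.52478109e-03,
         5.74784497e-04],
       [ 0.00000000e+00,  0.00000000e+00,  0.00000000e+00,
         1.00000000e+00]])}
```

View pics/scene0.png

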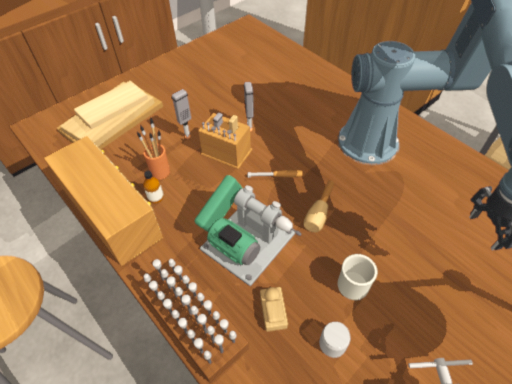

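View pics/top0.png

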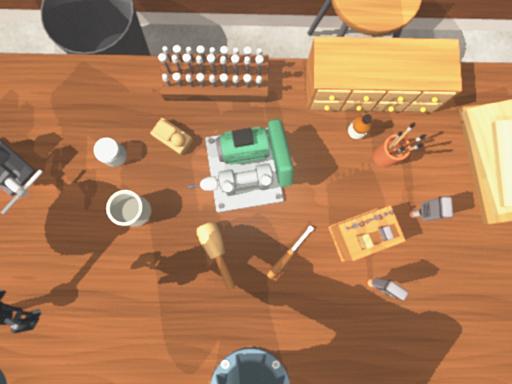

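View pics/wrist0.png

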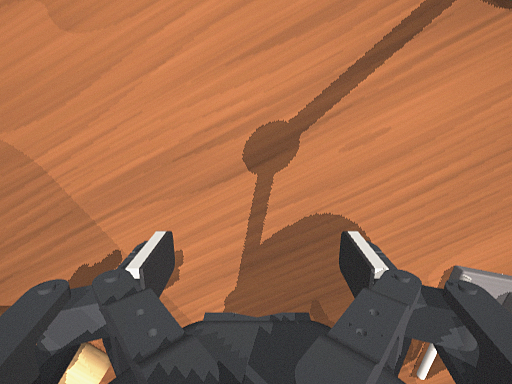

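The top view shows the rack at about (367,234), with two look-alikes beside it at (434,208) and (388,288). The jar is at (128,209) and the spindle at (245,170). In the scene view the look-alikes are at (182,108) and (249,103). I'll crop in closer next.

```bash
cat > h.py <<'E'
import numpy as np, cv2
from scipy.spatial.transform import Rotation as R
from bench import ctrl
def q2R(q): return R.from_quat([q[1],q[2],q[3],q[0]]).as_matrix()
def cam(name,o=None):
    i=ctrl.camera_info(name); K=(i['fx'],i['fy'],i['cx'],i['cy'])
    if name=='wrist':
        T=i['tool_from_camera']; Rt=q2R(o['eef_rot'])
        return K,Rt@T[:3,3]+o['eef_pos'],Rt@T[:3,:3]
    r=i['rotation']; r=np.array(r)
    return K,np.array(i['origin']),(q2R(r) if r.shape==(4,) else r)
def proj(c,p):
    K,t,Rm=c; v=(np.atleast_2d(p)-t)@Rm
    return np.c_[K[0]*v[:,0]/v[:,2]+K[2],K[1]*v[:,1]/v[:,2]+K[3]]
def ray(c,uv):
    K,t,Rm=c; uv=np.atleast_2d(uv)
    d=np.c_[(uv[:,0]-K[2])/K[0],(uv[:,1]-K[3])/K[1],np.ones(len(uv))]@Rm.T
    return t,d
def atz(c,uv,z):
    t,d=ray(c,uv); return t+d*((z-t[2])/d[:,2])[:,None]
def tri(cs,uvs):
    A=np.zeros((3,3));b=np.zeros(3)
    for c,uv in zip(cs,uvs):
        t,d=ray(c,uv);d=d[0]/np.linalg.norm(d[0]);P=np.eye(3)-np.outer(d,d);A+=P;b+=P@t
    return np.linalg.solve(A,b)
E
python3 - <<'E'
from h import *
s=cv2.imread('pics/scene0.png');t=cv2.imread('pics/top0.png')
a=cv2.resize(s[70:170,155:275],None,fx=4.5,fy=4.5,interpolation=cv2.INTER_CUBIC)
cv2.imwrite('pics/rs.png',a)
a=cv2.resize(t[185:305,320:460],None,fx=5,fy=5,interpolation=cv2.INTER_CUBIC)
cv2.imwrite('pics/rt.png',a)
a=cv2.resize(s[170:290,185:305],None,fx=5,fy=5,interpolation=cv2.INTER_CUBIC)
cv2.imwrite('pics/ss.png',a)
a=cv2.resize(t[115:215,180:300],None,fx=5,fy=5,interpolation=cv2.INTER_CUBIC)
cv2.imwrite('pics/st.png',a)
ct=cam('top')
for cn in('top','scene'):
  for n in ('thermometer','rack','jar','spindle','front_boss','rear_boss','sanding_stick'):
    r=ctrl.silhouettes(n,cn)
    print(cn,n,[(round(x['score'],2),x['bbox'],x['mask'].sum(),np.argwhere(x['mask']).mean(0)[::-1].round(1)) for x in r])
E
```

```text
top thermometer [(0.89, [366.5, 276.7, 410.2, 302.8], np.int64(494), array([387.9, 287.3])), (0.85, [411.3, 194.8, 453.5, 219.2], np.int64(649), array([434.9, 208.8])), (0.47, [380.0, 226.7, 391.3, 239.7], np.int64(159), array([385.4, 232.3]))]
top rack [(0.97, [328.7, 206.3, 404.3, 261.3], np.int64(2422), array([364.8, 232.9]))]
top jar [(0.7, [103.7, 189.7, 152.9, 225.5], np.int64(1294), array([127.7, 208.4]))]
top spindle [(0.6, [185.2, 119.6, 293.8, 211.2], np.int64(6333), array([247.8, 166.6]))]
top front_boss [(0.68, [225.8, 178.1, 232.2, 191.6], np.int64(60), array([226.7, 184.9])), (0.6, [328.9, 207.3, 405.4, 262.2], np.int64(2161), array([363.6, 232.6]))]
top rear_boss [(0.49, [259.9, 172.3, 266.8, 183.3], np.int64(75), array([264.5, 178.7]))]
top sanding_stick [(0.68, [185.8, 118.2, 294.8, 210.7], np.int64(6282), array([248. , 166.5])), (0.67, [358.9, 235.8, 371.6, 244.3], np.int64(150), array([364.3, 240.1]))]
scene thermometer [(0.88, [170.8, 90.1, 188.7, 138.0], np.int64(550), array([182. , 109.5])), (0.43, [211.8, 110.9, 223.7, 126.8], np.int64(114), array([217.5, 119.8]))]
scene rack [(0.73, [197.2, 113.2, 251.3, 170.4], np.int64(1905), array([224.7, 141.7])), (0.64, [337.0, 253.5, 378.5, 298.7], np.int64(1332), array([356.3, 275.9]))]
scene jar [(0.6, [339.6, 252.4, 379.9, 295.7], np.int64(1322), array([356.3, 276. ]))]
scene spindle [(0.78, [192.2, 177.5, 303.5, 281.9], np.int64(6185), array([242.6, 229.6])), (0.19, [241.4, 185.3, 252.3, 191.6], np.int64(55), array([247.5, 189.1]))]
scene front_boss [(0.71, [244.0, 186.9, 249.3, 192.8], np.int64(45), array([247.6, 189.2]))]
scene rear_boss [(0.6, [242.5, 186.2, 252.2, 189.9], np.int64(54), array([247.4, 189.1]))]
scene sanding_stick [(0.4, [195.1, 114.4, 251.1, 168.0], np.int64(1899), array([224.9, 141.9])), (0.33, [245.8, 167.2, 301.0, 176.8], np.int64(244), array([280.1, 173.1]))]
```

View pics/rs.png

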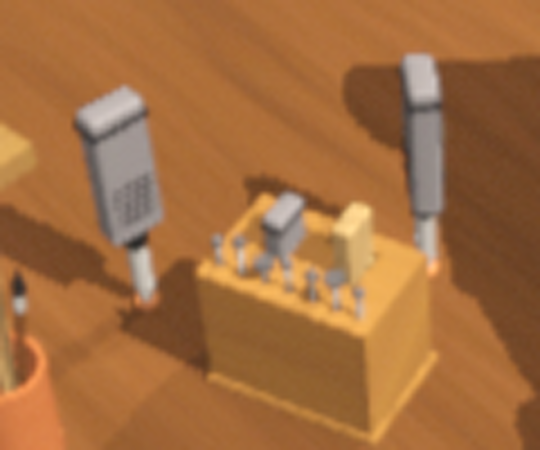

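View pics/rt.png

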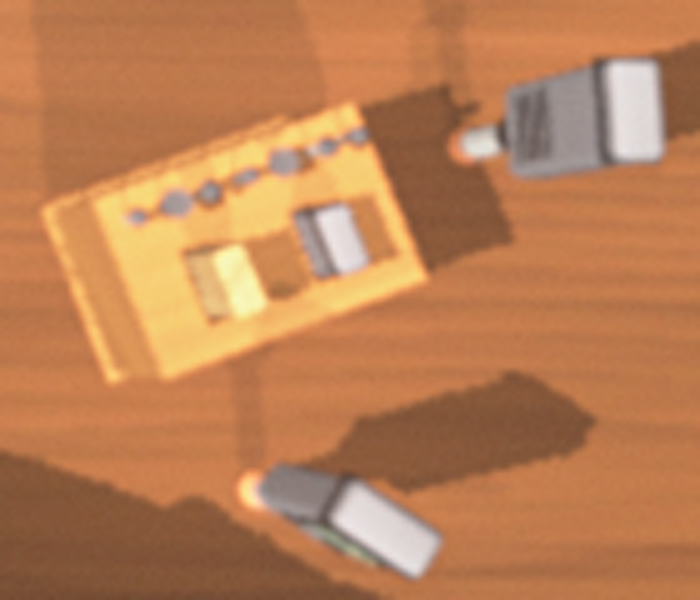

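View pics/ss.png

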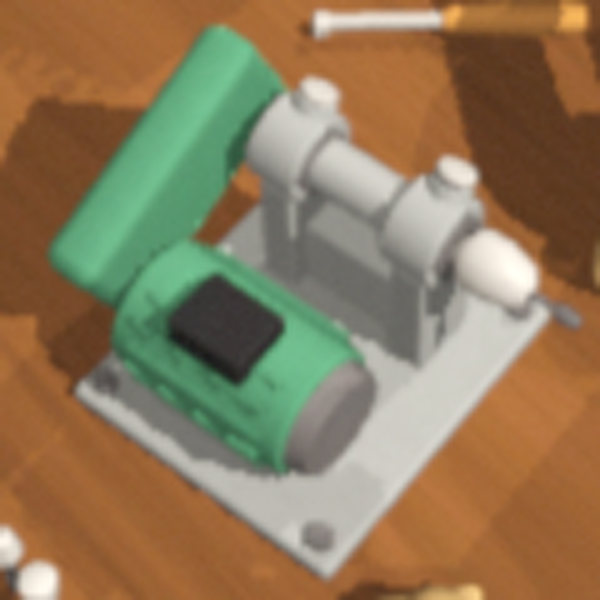

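View pics/st.png

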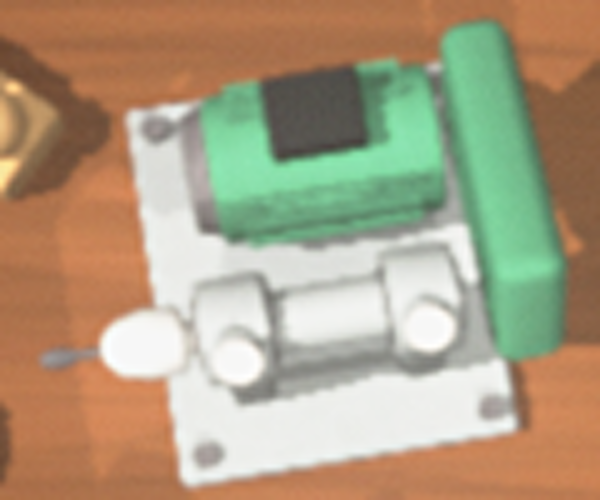

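Candidates for the thermometer:
- top (388,288) / scene (249,100): free-standing, large
- top (435,208) / scene (182,108): free-standing, large
- top (386,232) / scene (217,119): the grey block in the right-hand rack slot

The rack one is the smallest and sits in a slot as described, so I'm choosing it. The beige bar at top (364,240) is the sanding stick. Now I'll localise everything.

```bash
cat > loc.py <<'E'
from h import *
ct=cam('top');cs=cam('scene')
c=np.array([(340,223),(390,206),(405.6,240.6),(353,260.4)])
P=atz(ct,c,.12);print('rack top corners',P.round(3),P.mean(0).round(4))
print([np.linalg.norm(P[i]-P[(i+1)%4]).round(3) for i in range(4)])
print('thermo top',atz(ct,[(389.1,232.7)],.153).round(4))
# scene thermo top centre crop (284,210)/4.5+(155,70)
print('tri thermo',tri([ct,cs],[(389.1,232.7),(155+285/4.5,70+209/4.5)]).round(4))
# studs heads: top crop (239,360)/5+(180,115), (432,325); scene crop/5+(185,170): front (458,170) rear (320,90)
f=tri([ct,cs],[(180+239/5,115+360/5),(185+458/5,170+170/5)])
r=tri([ct,cs],[(180+432/5,115+325/5),(185+320/5,170+92/5)])
print('studs',f.round(4),r.round(4),np.linalg.norm(f-r))
# lookalike tops
print('LA1',tri([ct,cs],[(320+635/5,185+110/5),(155+112/4.5,70+110/4.5)]).round(3))
print('LA2',tri([ct,cs],[(320+385/5,185+527/5),(155+422/4.5,70+75/4.5)]).round(3))
print('sand', atz(ct,[(320+240/5,185+280/5)],.17))
# jar rim: top mask
for n,cc,h in(('jar','top',.105),):
    print(atz(ct,[(128.3,209)],0.1))
E
python3 loc.py
python3 - <<'E'
from h import *
t=cv2.imread('pics/top0.png');s=cv2.imread('pics/scene0.png')
a=cv2.resize(t[170:240,90:170],None,fx=5,fy=5,interpolation=cv2.INTER_CUBIC);b=cv2.resize(s[240:310,320:400],None,fx=5,fy=5,interpolation=cv2.INTER_CUBIC)
cv2.imwrite('pics/j.png',np.hstack([a,b]))
E
```

```text
rack top corners [[ 0.457 -0.234  0.12 ]
 [ 0.504 -0.368  0.12 ]
 [ 0.413 -0.407  0.12 ]
 [ 0.36  -0.266  0.12 ]] [ 0.4337 -0.3187  0.12  ]
[np.float64(0.143), np.float64(0.099), np.float64(0.15), np.float64(0.102)]
thermo top [[ 0.4318 -0.3519  0.153 ]]
tri thermo [ 0.4306 -0.3514  0.1491]
studs [0.5417 0.0636 0.1608] [ 0.5619 -0.0351  0.157 ] 0.10077430979487798
LA1 [ 0.493 -0.478  0.203]
LA2 [ 0.293 -0.346  0.207]
sand [[ 0.40968552 -0.29208608  0.17      ]]
[[0.48859165 0.33281074 0.1       ]]
```

View pics/j.png

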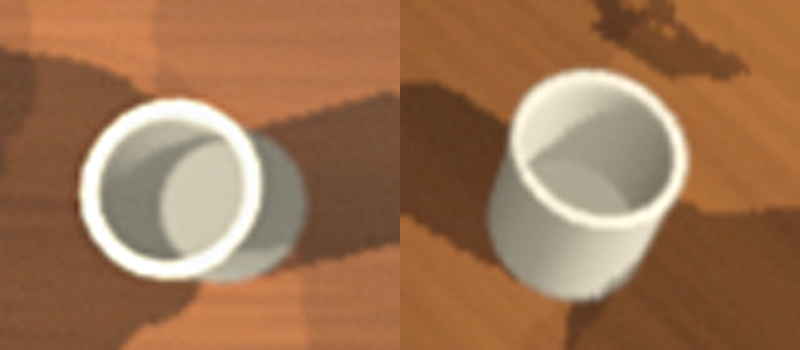

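```bash
cat >> h.py <<'E'
def state():
    o=ctrl.get_obs();M=q2R(o['eef_rot']);return o,M
E
python3 - <<'E'
from h import *
o,M=state();print(M.round(3))
ct=cam('top');cs=cam('scene')
print('jar',tri([ct,cs],[(124.4,207.6),(360,270)]).round(4),atz(ct,[(124.4,207.6)],.105),atz(cs,[(360,270)],.105))
yaw=np.arctan2(.134+.141+.0,.047+.053); 
ry=np.array([-.047-.053,.134+.141,0]);ry/=np.linalg.norm(ry);print('rack y',ry)
for s in(1,-1):
    z=s*ry;y=np.array([0,0,-1.]);x=np.cross(y,z);G=np.c_[x,y,z]
    rv=R.from_matrix(G@M.T).as_rotvec(degrees=True);print(s,'x',x.round(3),rv.round(2))
print(o['q'])
E
```

```text
[[ 0.893 -0.     0.45 ]
 [-0.45  -0.     0.893]
 [-0.    -1.    -0.   ]]
jar [0.4916 0.3454 0.0978] [[0.49172271 0.34176683 0.105     ]] [[0.49436692 0.34779496 0.105     ]]
rack y [-0.34174306  0.93979342  0.        ]
1 x [0.94  0.342 0.   ] [ 0.   -0.   46.73]
-1 x [-0.94  -0.342 -0.   ] [  -0.     -0.   -133.27]
[ 8.97709623e-01  1.80749728e-01  1.60704144e+00  7.42140428e-06
  1.35381819e+00 -2.06301481e-01]
```

```bash
python3 -m pendant '[0.01,-0.03,0.03,0,0,-8,0.05, 0.014,-0.054,0.02,0,0,-8.4,0.05, 0.014,-0.056,0.02,0,0,-8.4,0.05, 0.014,-0.056,0.01,0,0,-8.4,0.05, 0.014,-0.056,0.01,0,0,-8.4,0.05, 0.012,-0.056,0.01,0,0,-8.4,0.05, 0.012,-0.056,0,0,0,-8.4,0.05, 0.012,-0.056,0,0,0,-8.4,0.05, 0.012,-0.056,0,0,0,-8.4,0.05, 0.012,-0.056,0,0,0,-8.4,0.05, 0.012,-0.056,0,0,0,-8.4,0.05, 0.012,-0.056,0,0,0,-8.4,0.05]'
python3 -m pendant '[0.01,-0.056,0,0,0,-8.4,0.05, 0.01,-0.056,0,0,0,-8.4,0.05, 0.008,-0.056,0,0,0,-8.4,0.05, 0.004,-0.053,0,0,0,-7.7,0.05,0,0,0,0,0,0,0.05,0,0,0,0,0,0,0.05]'
python3 - <<'E'
from h import *
o,M=state();print(o['time_s'],o['eef_pos'],o['q'],M.round(3))
im=ctrl.camera('wrist');cv2.imwrite('pics/w1.png',im[:,:,::-1])
E
```

```text
time_s: 2.35
eef_pos: [0.4088, -0.1326, 0.3317]
eef_rot: [-0.313, 0.313, -0.634, 0.634]
wrist_force: [1.2, -0.8, 0.7]
opening: 0.587
time_s: 3.1
eef_pos: [0.4406, -0.3511, 0.331]
eef_rot: [0.123, -0.123, 0.697, -0.696]
wrist_force: [0.8, 0.4, -0.3]
opening: 0.585
3.1 [ 0.44060559 -0.35105534  0.33095635] [-8.83634015e-01  8.98952972e-02  1.50910393e+00  3.74015588e-04
  1.54367207e+00  3.38287587e-01] [[-0.94  -0.     0.342]
 [-0.342  0.001 -0.94 ]
 [ 0.    -1.    -0.001]]
```

View pics/w1.png

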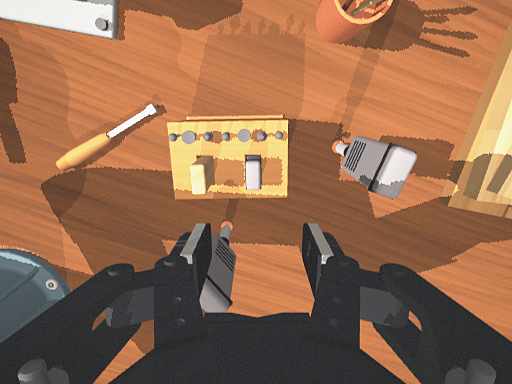

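```bash
python3 - <<'E'
import cv2
a=cv2.imread('pics/w1.png')[105:210,155:300]
cv2.imwrite('pics/w1c.png',cv2.resize(a,None,fx=5.5,fy=5.5,interpolation=cv2.INTER_CUBIC))
E
```

```text
(no output)
```

View pics/w1c.png

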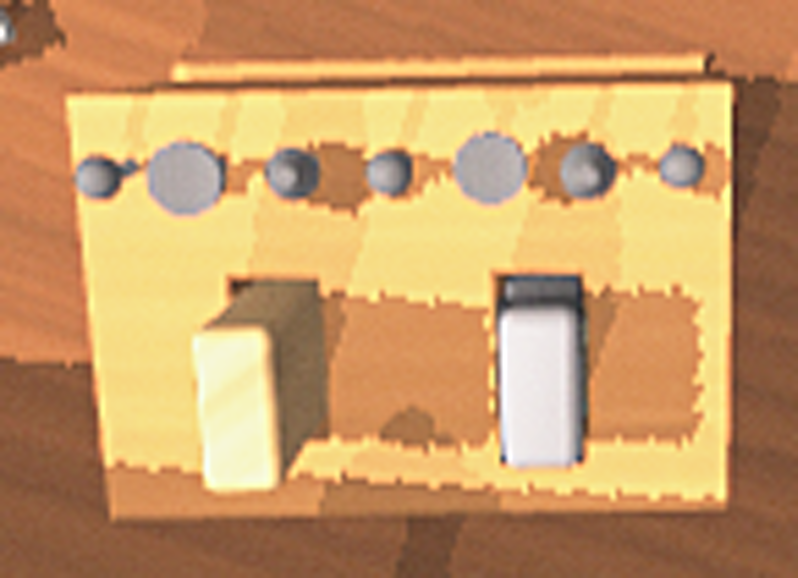

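The crop shows the grey stick in the right-hand slot, its top face centred at wrist pixel (253.4,175.4). It is clearly smaller than the two free-standing ones.

```bash
python3 - <<'E'
from h import *
o,M=state();c=cam('wrist',o)
f=lambda L:[(155+u/5.5,105+v/5.5) for u,v in L]
P=atz(c,f([(68,95),(733,83),(727,510),(108,520)]),.12);print(P.round(4),P.mean(0).round(4))
print([np.linalg.norm(P[i]-P[(i+1)%4]).round(4) for i in range(4)])
d=(P[0]-P[1]+P[3]-P[2]);d/=np.linalg.norm(d);print('rack y',d, np.degrees(np.arctan2(-d[0],d[1])))
ctr=P.mean(0);x=np.array([d[1],-d[0],0]);print('slot',(ctr-.012*x-.031*d).round(4))
T=atz(c,f([(500,308),(580,305),(580,465),(503,467)]),.154);print(T.round(4),T.mean(0).round(4))
print([np.linalg.norm(T[i]-T[(i+1)%4]).round(4) for i in range(4)])
e=T[0]-T[3]+T[1]-T[2];print('thermo long dir yaw',np.degrees(np.arctan2(e[1],e[0])))
for z in (.145,.15,.155):
  print(z,[np.linalg.norm(a) for a in np.diff(atz(c,f([(500,308),(580,305),(580,465),(503,467)]),z),axis=0)])
tt=T.mean(0);tcp=o['eef_pos'];print('move',tt-tcp)
E
```

```text
[[ 0.4529 -0.2275  0.12  ]
 [ 0.507  -0.3678  0.12  ]
 [ 0.4126 -0.4041  0.12  ]
 [ 0.3583 -0.2632  0.12  ]] [ 0.4327 -0.3157  0.12  ]
[np.float64(0.1504), np.float64(0.1012), np.float64(0.151), np.float64(0.1011)]
rack y [-0.35962316  0.93309763  0.        ] 21.077054659005885
slot [ 0.4326 -0.3489  0.12  ]
[[ 0.4466 -0.3347  0.154 ]
 [ 0.4531 -0.3504  0.154 ]
 [ 0.42   -0.3627  0.154 ]
 [ 0.4138 -0.347   0.154 ]] [ 0.4334 -0.3487  0.154 ]
[np.float64(0.017), np.float64(0.0353), np.float64(0.0168), np.float64(0.0351)]
thermo long dir yaw 20.443356634139377
0.145 [np.float64(0.017470795788578516), np.float64(0.036311604417008606), np.float64(0.017297039292999753)]
0.15 [np.float64(0.017205991320759086), np.float64(0.035761230226864366), np.float64(0.017034868448565246)]
0.155 [np.float64(0.016941186852939747), np.float64(0.035210856036720195), np.float64(0.016772697604130794)]
move [-0.00740161  0.00185081 -0.17728118]
```

```bash
python3 -m pendant '[-0.0075,0.0015,-0.025,0,0,0.6,0.05, 0,0,-0.04,0,0,0,0.05, 0,0,-0.04,0,0,0,0.05, 0,0,-0.04,0,0,0,0.05, 0,0,-0.03,0,0,0,0.05, 0,0,-0.02,0,0,0,0.05,0,0,-0.011,0,0,0,0.05,0,0,0,0,0,0,0.05]'
python3 - <<'E'
from h import *
o,M=state();print(o['time_s'],o['eef_pos'],o['wrist_force'])
im=ctrl.camera('wrist');cv2.imwrite('pics/w2.png',im[:,:,::-1])
im=ctrl.camera('scene');cv2.imwrite('pics/s2.png',cv2.resize(im[60:180,150:300,::-1],None,fx=5,fy=5))
E
```

```text
time_s: 4.15
eef_pos: [0.4334, -0.3491, 0.1253]
eef_rot: [0.127, -0.127, 0.696, -0.695]
wrist_force: [-0.5, -0.5, -0.7]
opening: 0.583
4.15 [ 0.43335726 -0.3490734   0.1252737 ] [-0.53355571 -0.47342958 -0.72553226]
```

View pics/w2.png

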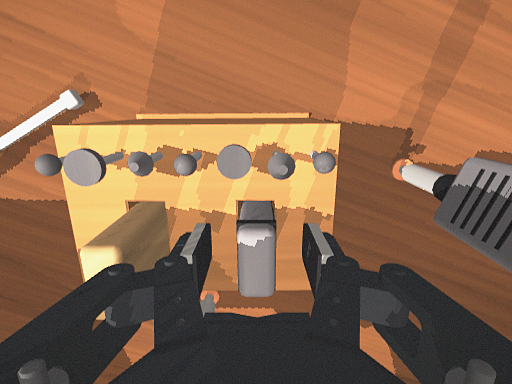

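View pics/s2.png

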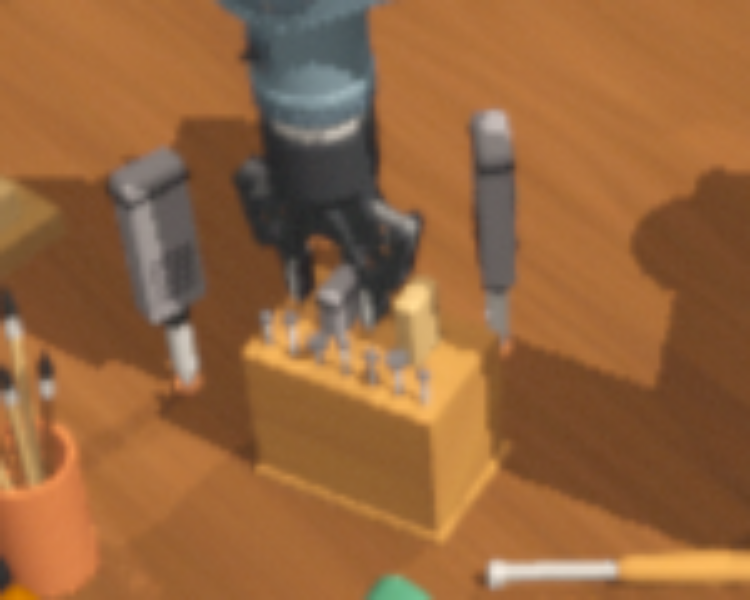

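The stick is centred between the pads, with its top at wrist pixel (257,235). Closing now.

```bash
python3 -m pendant '[0,0,0,0,0,0,0.005, 0,0,0,0,0,0,0.005,0,0,0,0,0,0,0.005,0,0,0,0,0,0,0.005,0,0,0,0,0,0,0.005,0,0,0,0,0,0,0.005]'
python3 -m pendant '[0,0,0.005,0,0,0,0.005, 0,0,0.01,0,0,0,0.005,0,0,0.02,0,0,0,0.005,0,0,0,0,0,0,0.005]'
```

```text
time_s: 5.0
eef_pos: [0.4335, -0.3503, 0.1255]
eef_rot: [-0.126, 0.126, -0.696, 0.696]
wrist_force: [0.8, -0.9, 1.0]
opening: 0.2
time_s: 5.5
eef_pos: [0.4337, -0.3503, 0.1619]
eef_rot: [-0.127, 0.126, -0.695, 0.696]
wrist_force: [-0.1, -0.3, -1.2]
opening: 0.203
```

```bash
python3 -m pendant '[0,0,0.03,0,0,0,0.005, 0,0,0.04,0,0,0,0.005,0,0,0.05,0,0,0,0.005,0,0,0.05,0,0,0,0.005,0,0,0.03,0,0,0,0.005,0,0,0,0,0,0,0.005,0,0,0,0,0,0,0.005]'
python3 - <<'E'
from h import *
o,M=state();print(o['time_s'],o['eef_pos'],o['wrist_force'],o['q'])
np.savez('grip.npz',pos=o['eef_pos'],rot=o['eef_rot'])
for n in('wrist','scene','top'):
  im=ctrl.camera(n);cv2.imwrite(f'pics/{n}3.png',im[:,:,::-1])
  for r in ctrl.silhouettes('thermometer',n): print(n,r['score'],r['bbox'])
E
```

```text
time_s: 6.38
eef_pos: [0.4328, -0.3495, 0.3583]
eef_rot: [0.126, -0.127, 0.697, -0.695]
wrist_force: [0.2, 0.3, -1.0]
opening: 0.199
6.375 [ 0.4328204  -0.34950394  0.35826293] [ 0.22188437  0.25452741 -1.03979673] [-8.92630950e-01  6.44669399e-02  1.48310293e+00 -5.84034971e-05
  1.59675955e+00  3.19464518e-01]
wrist 0.9 [234.6, 175.5, 276.5, 292.6]
wrist 0.82 [196.5, 212.5, 236.9, 267.5]
wrist 0.6 [331.4, 129.4, 408.8, 185.1]
scene 0.91 [171.2, 87.9, 189.0, 139.0]
scene 0.76 [243.0, 81.3, 253.1, 130.2]
scene 0.7 [204.5, 57.0, 220.4, 97.9]
top 0.94 [411.3, 195.6, 451.0, 217.9]
top 0.66 [398.7, 219.6, 424.1, 231.4]
top 0.48 [368.0, 278.4, 389.3, 291.3]
```

View pics/wrist3.png

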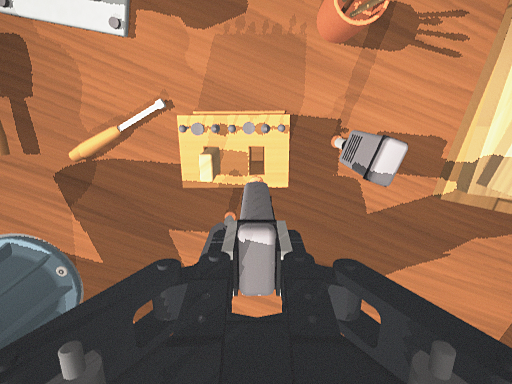

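View pics/scene3.png

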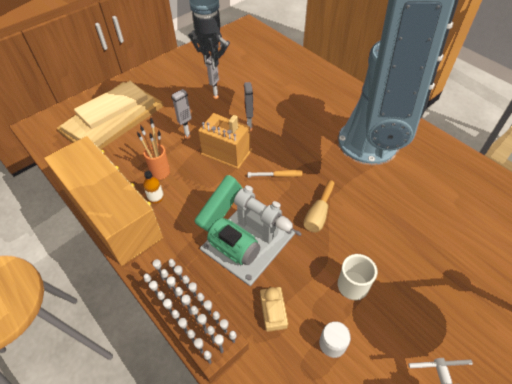

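View pics/top3.png

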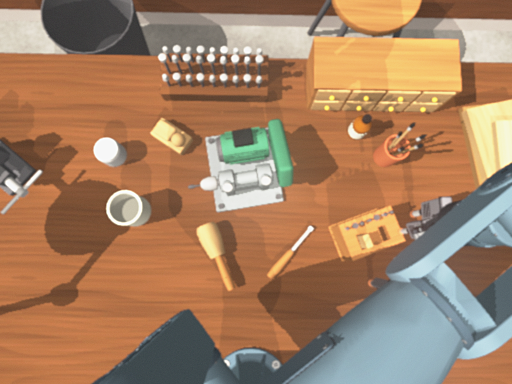

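```bash
python3 - <<'E'
import cv2,numpy as np
a=cv2.imread('pics/wrist3.png')[160:310,200:320]
a=cv2.resize(a,None,fx=4,fy=4,interpolation=cv2.INTER_CUBIC)
b=cv2.imread('pics/scene3.png')[45:105,185:235]
b=cv2.resize(b,(500,600),interpolation=cv2.INTER_CUBIC)[:, 100:400]
cv2.imwrite('pics/w3c.png',np.hstack([a,b]))
E
```

```text
(no output)
```

View pics/w3c.png

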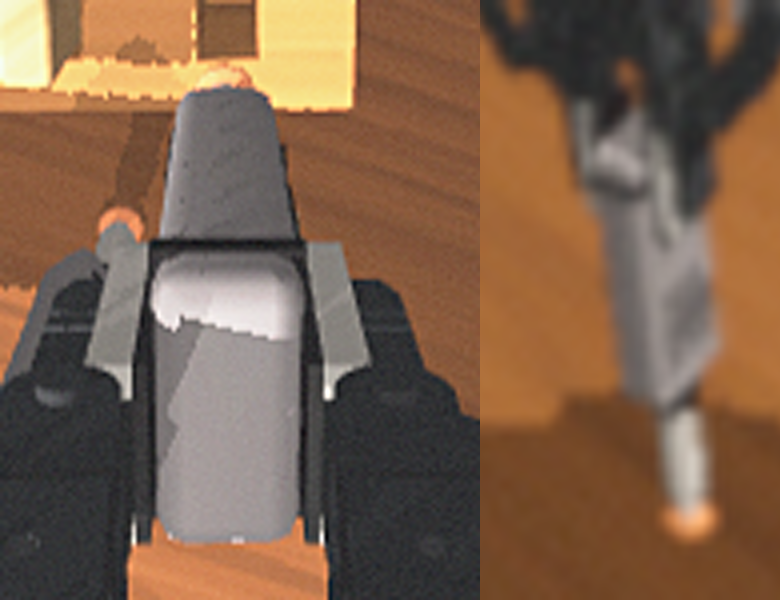

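```bash
cat > fit.py <<'E'
from h import *
from scipy.optimize import least_squares
o,M=state()
g=np.load('grip.npz');o={'eef_pos':g['pos'],'eef_rot':g['rot']};M=q2R(g['rot'])
cw=cam('wrist',o);cs=cam('scene')
f=lambda u,v:(200+u/4,160+v/4)
s=lambda u,v:(185+(u-380)/10,45+v/10)
# stick frame nominal in tool: xs=+x tool, zs=-y tool, ys=zs x xs = (-y)x(x)=+z
B=np.c_[[1,0,0],[0,0,1],[0,-1,0]].astype(float)
W=[((-7.5,0,0),f(226,63),1),((-18,-9,60),f(180,92),2),((-18,9,60),f(268,92),2),
   ((-18,-9,148),f(150,252),2),((-18,9,148),f(303,252),2),((18,9,149),f(298,540),2),((18,-9,149),f(157,540),2)]
S=[((0,0,2),s(691,520),1.)]
def res(p,full=False):
    Q=M@R.from_rotvec(p[3:]).as_matrix()@B; t=M@p[:3]+o['eef_pos']
    r=[]
    for X,uv,w in W: r.append((proj(cw,Q@(np.array(X)/1e3)+t)[0]-uv)/w)
    for X,uv,w in S: r.append((proj(cs,Q@(np.array(X)/1e3)+t)[0]-uv)/w/2)
    return np.r_[np.ravel(r),(p[1]-.1205)/.0008,p[2]/.0006,p[3]/.005]
r=least_squares(res,[0,.12,0,0,0,0],loss='soft_l1')
p=r.x;print('pos mm',(p[:3]*1e3).round(2),'rot deg',np.degrees(p[3:]).round(2))
print(r.fun.round(2))
np.save('stick.npy',p)
E
python3 fit.py
```

```text
pos mm [  1.86 120.61  -0.25] rot deg [ 0.06 -0.52 -1.06]
[ 0.15  0.88 -0.15 -1.47  0.72 -1.56 -0.43  0.47  0.37  0.32  0.69 -0.25
 -0.41 -0.12 -0.23 -0.56  0.14 -0.41  0.2 ]
```

```bash
cat > plan.py <<'E'
from h import *
import sys
def axis(yawdeg):
    y=np.radians(yawdeg);xs=np.array([np.cos(y),np.sin(y),0]);return -np.sin(.61)*xs+np.cos(.61)*np.array([0,0,1]),xs
B=np.c_[[1,0,0],[0,0,1],[0,-1,0]].astype(float)
def target(yaw,head,stand,p,roll=0):
    a,xs=axis(yaw)
    zs=a; # stick z; stick x = direction of tool x approx
    xt=-np.cos(.61)*xs-np.sin(.61)*np.array([0,0,1]); ys=np.cross(zs,xt)
    Q=np.c_[xt,ys,zs]@R.from_rotvec([0,0,np.radians(roll)]).as_matrix()
    Rt=Q@B.T@R.from_rotvec(p[3:]).as_matrix().T
    # fix: Q=Rt@Rp@B -> Rt=Q B^T Rp^T
    Rp=R.from_rotvec(p[3:]).as_matrix(); Rt=Q@B.T@Rp.T
    tcp=head+stand*a-Rt@p[:3]
    return tcp,Rt,a
def delta(tcp,Rt):
    o,M=state();return tcp-o['eef_pos'],R.from_matrix(Rt@M.T).as_rotvec(degrees=True)
E
python3 - <<'E'
from plan import *
p=np.load('stick.npy')
tcp,Rt,a=target(11.6,np.array([.5417,.0636,.167]),.1,p)
d,r=delta(tcp,Rt);print(a,tcp,d.round(4),r.round(2),np.linalg.norm(r))
E
```

```text
[-0.56116679 -0.115191    0.81964802] [0.417674   0.03775932 0.34762218] [-0.0154  0.3875 -0.0115] [ 10.1  -34.64  -9.17] 37.22766787900813
```

```bash
python3 -m pendant '[0,0.015,0,0,0,0,0.005, -0.001,0.03,0,1,-3,-1,0.005, -0.002,0.045,0,1.2,-4,-1,0.005, -0.002,0.05,-0.002,1.2,-4.6,-1.2,0.005, -0.002,0.055,-0.002,1.3,-4.6,-1.2,0.005, -0.002,0.055,-0.002,1.3,-4.6,-1.2,0.005, -0.002,0.05,-0.002,1.3,-4.6,-1.2,0.005, -0.002,0.045,-0.002,1.2,-4,-1,0.005, -0.002,0.03,-0.001,1,-3.2,-0.8,0.005, -0.002,0.0125,0,0.6,-2,-0.6,0.005, 0,0,0,0,0,0,0.005, 0,0,0,0,0,0,0.005]'
python3 - <<'E'
from plan import *
o,M=state();print(o['time_s'],o['eef_pos'],o['wrist_force'],o['q'])
np.savez('v4.npz',pos=o['eef_pos'],rot=o['eef_rot'])
for n in('wrist','scene'):
  im=ctrl.camera(n);cv2.imwrite(f'pics/{n}4.png',im[:,:,::-1])
c=cam('wrist',o);p=np.load('stick.npy')
tcp,Rt,a=target(11.6,np.array([.5417,.0636,.167]),.1,p);print(delta(tcp,Rt))
E
```

```text
time_s: 8.18
eef_pos: [0.4162, 0.0374, 0.3495]
eef_rot: [0.282, 0.152, 0.692, -0.647]
wrist_force: [1.0, 0.9, -1.2]
opening: 0.202
8.175 [0.41620441 0.03736056 0.34945984] [ 1.0200927   0.87291309 -1.2326831 ] [-0.53165138 -0.82196153  2.23618857  0.42566541  1.26069917  0.81186995]
(array([ 0.00125023,  0.00076749, -0.00176333]), array([ 0.03796626, -0.03081296,  0.10042339]))
```

View pics/wrist4.png

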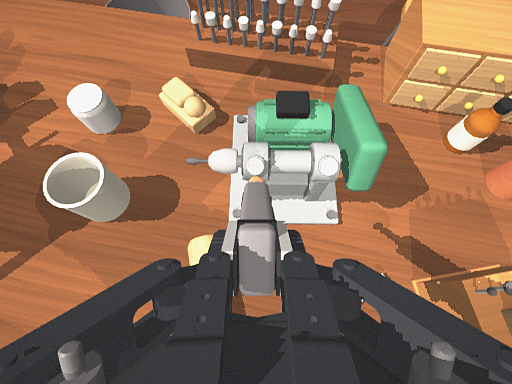

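View pics/scene4.png

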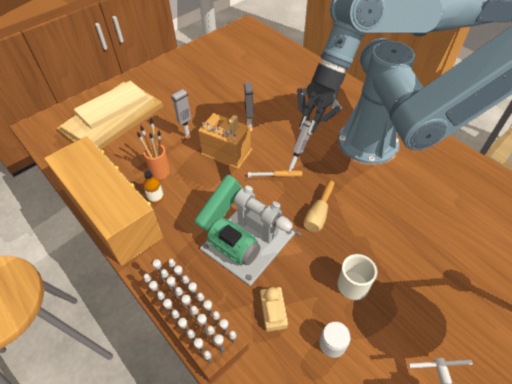

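```bash
python3 - <<'E'
import cv2,numpy as np
a=cv2.imread('pics/wrist4.png')[100:230,210:360]
cv2.imwrite('pics/w4c.png',cv2.resize(a,None,fx=5,fy=5,interpolation=cv2.INTER_CUBIC)[:600])
E
```

```text
(no output)
```

View pics/w4c.png

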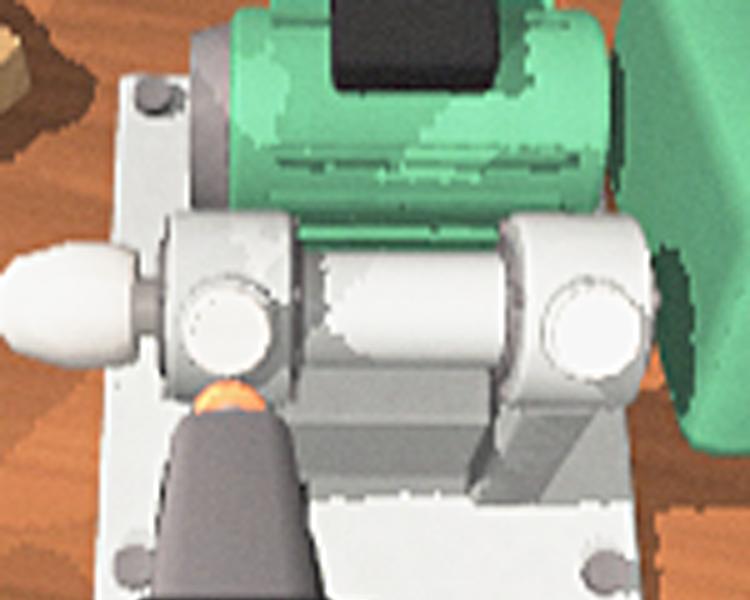

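```bash
cat > stud.py <<'E'
from plan import *
from scipy.optimize import least_squares
g=np.load('v4.npz');o={'eef_pos':g['pos'],'eef_rot':g['rot']}
cw=cam('wrist',o);ct=cam('top');cs=cam('scene')
obs=[(cw,0,(255.6,166),.4),(cw,1,(328.8,166.2),.4),(ct,0,(227.8,187),.6),(ct,1,(266.4,180),.6),(cs,0,(276.6,204),.6),(cs,1,(249,188.2),.6)]
def heads(p):
    a,xs=axis(np.degrees(p[2]));ysp=np.array([-xs[1],xs[0],0])
    base=np.array([p[0],p[1],.130])+.0329*a
    return [base+ysp*.05+a*p[3],base-ysp*.05+a*p[4]],a
def res(p,use=(0,1,2,3,4,5)):
    H,a=heads(p);r=[]
    for i in use:
        c,k,uv,s=obs[i];r.append((proj(c,H[k])[0]-uv)/s)
    return np.r_[np.ravel(r),(p[3]-.011)/.01,(p[4]-.011)/.01]
for use in((0,1,2,3,4,5),(0,1),(2,3,4,5),(0,1,2,3),(0,1,4,5)):
    r=least_squares(res,[.55,.01,.2,.01,.01],args=(use,),x_scale=[.01,.01,.1,.01,.01]);p=r.x
    H,a=heads(p);print(use,'sp',p[:2].round(4),'yaw',np.degrees(p[2]).round(2),'h',(p[3:]*1e3).round(1),'F',H[0].round(4));
    if len(use)==6: print(r.fun.round(1)); np.save('sp.npy',p)
E
python3 stud.py
```

```text
(0, 1, 2, 3, 4, 5) sp [0.5751 0.0202] yaw 10.43 h [8.6 4.4] F [0.5426 0.0651 0.164 ]
[ 0.2  0.3  0.8  0.4 -1.9 -0.3 -2.3 -0.4 -0.6 -0.4 -0.7 -0.  -0.2 -0.7]
(0, 1) sp [0.5754 0.0204] yaw 10.22 h [10.3  3.9] F [0.5421 0.0652 0.1654]
(2, 3, 4, 5) sp [0.5727 0.0181] yaw 10.73 h [5.3 2.6] F [0.5419 0.0632 0.1613]
(0, 1, 2, 3) sp [0.5753 0.0198] yaw 9.91 h [11.3  3. ] F [0.5418 0.0647 0.1663]
(0, 1, 4, 5) sp [0.5752 0.0207] yaw 10.52 h [8.5 5. ] F [0.5427 0.0655 0.164 ]
```

```bash
python3 - <<'E'
from plan import *
p=np.load('stick.npy')
tcp,Rt,a=target(10.3,np.array([.5422,.0650,.1654]),.022,p)
d,r=delta(tcp,Rt);print(a,tcp,d.round(4),r.round(2))
E
```

```text
[-0.56363572 -0.10242997  0.81964802] [0.46158325 0.04996933 0.28208964] [ 0.0452  0.013  -0.0673] [ 0.04 -0.03 -1.2 ]
```

```bash
python3 -m pendant '[0.005,0.0014,-0.0073,0,0,-0.2,0.005, 0.01,0.003,-0.015,0,0,-0.3,0.005, 0.012,0.0034,-0.018,0,0,-0.4,0.005, 0.01,0.003,-0.015,0,0,-0.3,0.005, 0.0056,0.0015,-0.008,0,0,0,0.005, 0.0026,0.0007,-0.004,0,0,0,0.005, 0,0,0,0,0,0,0.005, 0,0,0,0,0,0,0.005]'
python3 - <<'E'
from plan import *
o,M=state();print(o['time_s'],o['eef_pos'],o['wrist_force'],o['q'])
np.savez('v5.npz',pos=o['eef_pos'],rot=o['eef_rot'])
c=[]
for n,(x,y) in dict(wrist=(255,165),scene=(277,195),top=(228,187)).items():
  im=ctrl.camera(n)[:,:,::-1];cv2.imwrite(f'pics/{n}5.png',im)
  c.append(cv2.resize(im[y-40:y+60,x-33:x+33],None,fx=4,fy=4,interpolation=cv2.INTER_CUBIC)[:400])
cv2.imwrite('pics/c5.png',np.hstack(c))
p=np.load('stick.npy')
tcp,Rt,a=target(10.3,np.array([.5422,.0650,.1654]),.022,p);print(delta(tcp,Rt))
E
```

```text
time_s: 9.28
eef_pos: [0.4617, 0.0503, 0.2827]
eef_rot: [0.276, 0.16, 0.691, -0.649]
wrist_force: [0.2, -0.6, -0.6]
opening: 0.194
9.275 [0.46165451 0.05025272 0.28266825] [ 0.16015743 -0.62707443 -0.6269385 ] [-0.37850282 -0.61780452  2.27608736  0.38873623  0.96689724  0.88291846]
(array([-2.20297560e-05, -2.94316828e-04, -5.30077356e-04]), array([ 0.05685557,  0.06762761, -0.01414874]))
```

View pics/c5.png

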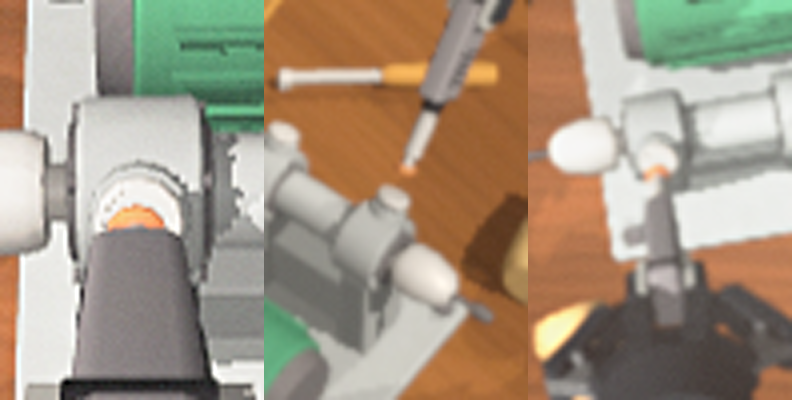

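```bash
cat > ov.py <<'E'
from plan import *
import sys
def circ(c,a,r,n=72):
    u=np.cross(a,[0,0,1.]);u/=np.linalg.norm(u);v=np.cross(a,u);t=np.linspace(0,2*np.pi,n)
    return c+r*(np.outer(np.cos(t),u)+np.outer(np.sin(t),v))
def overlay(tag,npz,head,yaw,out,z=10):
    g=np.load(npz);o={'eef_pos':g['pos'],'eef_rot':g['rot']};M=q2R(o['eef_rot']);p=np.load('stick.npy')
    Q=M@R.from_rotvec(p[3:]).as_matrix()@B;t=M@p[:3]+o['eef_pos'];a,_=axis(yaw)
    print('foot',t.round(4),'stick axis err deg',np.degrees(np.arccos(Q[:,2]@a)).round(2),'lateral mm',((t-head)-a*((t-head)@a))*1e3,'gap',(t-head)@a)
    C=[]
    for n in('wrist','scene'):
        c=cam(n,o);im=cv2.imread(f'pics/{n}{tag}.png');uv=proj(c,head)[0];x0,y0=int(uv[0])-19,int(uv[1])-30
        k=cv2.resize(im[y0:y0+55,x0:x0+39],None,fx=z,fy=z,interpolation=cv2.INTER_CUBIC)
        raw=k.copy()
        for P,col in((circ(head,a,.012),(0,0,255)),(circ(t,Q[:,2],.0075),(255,0,0)),(np.array([t,t+Q[:,2]*.06]),(0,255,0))):
            q=((proj(c,P)-[x0,y0]+.5)*z-.5).round().astype(np.int32);cv2.polylines(k,[q],False,col,1,cv2.LINE_AA)
        C.append(k)
        print(n,'head',uv)
    cv2.imwrite(out,np.hstack(C))
if __name__=='__main__': overlay('5','v5.npz',np.array([.5422,.0650,.1654]),10.3,'pics/o5.png')
E
python3 ov.py
```

```text
foot [0.53   0.063  0.1841] stick axis err deg 0.07 lateral mm [0.4028358  0.25513255 0.30889584] gap 0.02240520892673375
wrist head [257.15732372 180.01627801]
scene head [276.33494951 203.38640278]
```

View pics/o5.png

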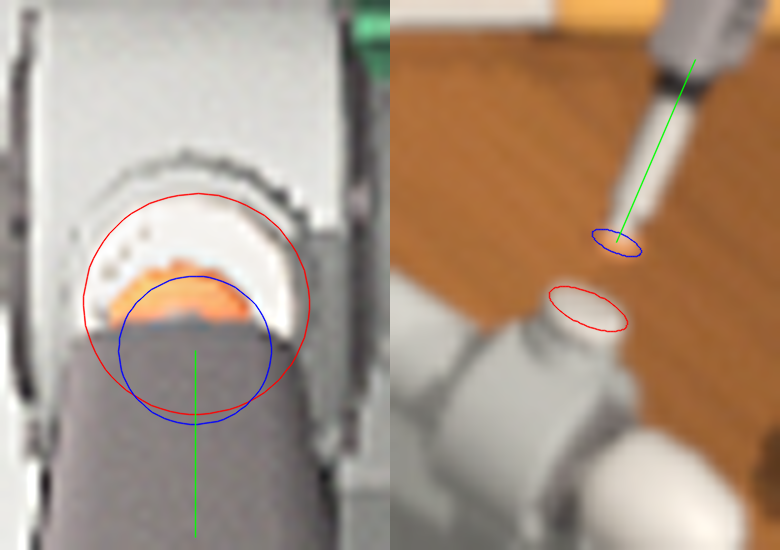

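```bash
python3 - <<'E'
import cv2,numpy as np
for n in '345':
    im=cv2.imread(f'pics/wrist{n}.png').astype(int)
    sub=im[165:195,235:280];b,g,r=sub[...,0],sub[...,1],sub[...,2]
    m=(r>200)&(r-b>70)&(g>110)
    for row in range(30):
        c=np.where(m[row])[0]
        if len(c): print(n,row+165,c.min()+235,c.max()+235,len(c))
E
python3 - <<'E'
import cv2,numpy as np
a=[cv2.resize(cv2.imread(f'pics/wrist{n}.png')[165:245,232:282],None,fx=5,fy=5,interpolation=cv2.INTER_NEAREST) for n in '345']
cv2.imwrite('pics/cmp.png',np.hstack(a))
E
```

```text
3 165 235 279 30
3 166 235 279 30
3 167 235 279 30
3 168 235 279 30
3 169 235 279 30
3 170 237 279 27
3 171 239 279 26
3 172 239 279 26
3 173 241 279 24
3 174 241 279 29
3 175 238 279 39
3 176 235 279 45
3 177 235 279 45
3 178 235 279 45
3 179 235 279 45
3 180 235 279 45
3 181 235 279 41
3 182 235 279 31
3 183 235 279 26
3 184 238 279 20
3 185 267 279 13
3 186 268 279 12
3 187 272 279 6
4 176 253 257 5
4 177 251 259 9
4 178 250 260 11
4 179 249 261 13
4 180 249 262 14
4 181 249 262 10
4 182 249 249 1
5 176 255 256 2
5 177 252 259 8
5 178 251 260 10
5 179 250 261 12
5 180 249 262 14
5 181 249 262 11
5 182 249 249 1
```

View pics/cmp.png

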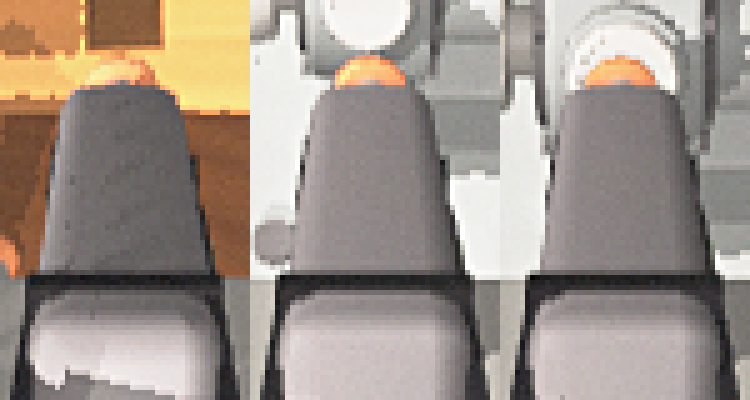

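```bash
python3 - <<'E'
from plan import *
for n in('grip.npz','v4.npz','v5.npz'):
    g=np.load(n);o={'eef_pos':g['pos'],'eef_rot':g['rot']};M=q2R(o['eef_rot']);p=np.load('stick.npy')
    t=M@p[:3]+o['eef_pos'];c=cam('wrist',o);print(n,proj(c,t),(t-c[1])@c[2]*1e3, np.linalg.norm(o['eef_rot']))
    print(proj(c,M@np.array([p[0],p[1],0])+o['eef_pos']))
print(p)
i=ctrl.camera_info('wrist')['tool_from_camera'];print(i)
E
```

```text
grip.npz [[257.01033386 184.59017846]] [  0.56769001  -2.46243896 273.33259754] 1.0
[[257.26028663 184.59042535]]
v4.npz [[257.01033386 184.59017846]] [  0.56769001  -2.46243896 273.33259754] 0.9999999999999999
[[257.26028663 184.59042535]]
v5.npz [[257.01033386 184.59017846]] [  0.56769001  -2.46243896 273.33259754] 1.0
[[257.26028663 184.59042535]]
[ 0.00185841  0.12060908 -0.0002458   0.00100686 -0.00905588 -0.01843189]
[[-8.96488878e-04  9.63555542e-01  2.67506850e-01 -6.88867224e-02]
 [ 4.70476311e-04 -2.67506521e-01  9.63555935e-01 -1.43421156e-01]
 [ 9.99999487e-01  9.89672815e-04 -2.13513436e-04 -7.52695334e-04]
 [ 0.00000000e+00  0.00000000e+00  0.00000000e+00  1.00000000e+00]]
```

```bash
for i in 1 2 3 4; do python3 - <<'E'
from h import *
for k in range(2):print(ctrl.camera_info('wrist')['tool_from_camera'][:3,3].round(5),ctrl.camera_info('scene')['origin'].round(5))
E
done
```

```text
[-0.06889 -0.14342 -0.00075] [1.03257 0.54984 1.11934]
[-0.06889 -0.14342 -0.00075] [1.03257 0.54984 1.11934]
[-0.06889 -0.14342 -0.00075] [1.03257 0.54984 1.11934]
[-0.06889 -0.14342 -0.00075] [1.03257 0.54984 1.11934]
[-0.06889 -0.14342 -0.00075] [1.03257 0.54984 1.11934]
[-0.06889 -0.14342 -0.00075] [1.03257 0.54984 1.11934]
[-0.06889 -0.14342 -0.00075] [1.03257 0.54984 1.11934]
[-0.06889 -0.14342 -0.00075] [1.03257 0.54984 1.11934]
```

```bash
cat > fit2.py <<'E'
from plan import *
from scipy.optimize import least_squares
o={'eef_pos':np.zeros(3),'eef_rot':np.array([1.,0,0,0])};c=cam('wrist',o)
W=[((-7.5,0,0),(255.5,175.7),.5),((-18,-9,60),(245,182.7),1.5),((-18,9,60),(267,182.7),1.5),
   ((-18,-9,148.5),(237.3,222.6),1),((-18,9,148.5),(275.4,222.6),1),((18,9,149),(274.2,294.7),1),((18,-9,149),(239,294.7),1)]
def res(p):
    Q=R.from_rotvec(p[3:6]).as_matrix()@B;r=[]
    for X,uv,w in W:r.append((proj(c,Q@(np.array(X)/1e3)+p[:3])[0]+p[6:8]-uv)/w)
    return np.r_[np.ravel(r),(p[1]-.1205)/.001,p[2]/.001,p[3]/.006,p[6:8]/1.5]
r=least_squares(res,[0,.12,0,0,0,0,0,0],x_scale=[.01]*3+[.1]*3+[1,1]);p=r.x
cov=np.linalg.inv(r.jac.T@r.jac)**1 if 0 else np.linalg.pinv(r.jac.T@r.jac)
print('pos',(p[:3]*1e3).round(2),'rot',np.degrees(p[3:6]).round(2),'shift',p[6:].round(2),'sd',np.sqrt(np.diag(cov))[:3]*1e3,np.degrees(np.sqrt(np.diag(cov))[3:6]))
print(r.fun.round(2))
E
python3 fit2.py
```

```text
pos [  1.33 120.67  -0.39] rot [-0.07 -0.26 -1.13] shift [-1.15 -0.28] sd [1.58347024 0.78998868 0.74894484] [0.18661047 0.65675483 0.36723119]
[ 0.38  1.23 -0.7  -2.08  0.46 -2.14 -0.97  0.95  0.97  0.8   1.11 -0.71
 -1.2  -0.57  0.17 -0.39 -0.22 -0.77 -0.19]
```

```bash
python3 -m pendant '[0.002,0.0001,-0.0034,0,0,0,0.005, 0.002,0.0001,-0.0035,0,0,0,0.005, 0.0021,0.0002,-0.0035,0,0,0,0.005, 0,0,0,0,0,0,0.005,0,0,0,0,0,0,0.005,0,0,0,0,0,0,0.005]'
cat > snap.py <<'E'
from plan import *
import sys
tag=sys.argv[1]
F=[]
o,M=state();print(o['time_s'],o['eef_pos'],o['wrist_force'].round(2))
np.savez(f'v{tag}.npz',pos=o['eef_pos'],rot=o['eef_rot'])
C=[]
for n,(x,y) in dict(wrist=(256,180),scene=(277,200)).items():
  im=ctrl.camera(n)[:,:,::-1];cv2.imwrite(f'pics/{n}{tag}.png',im)
  C.append(cv2.resize(im[y-30:y+25,x-19:x+20],None,fx=10,fy=10,interpolation=cv2.INTER_CUBIC))
  a=axis(10.3)[0];F.append(ctrl.get_obs()['wrist_force']@a)
print('F along axis',np.round(F,2))
cv2.imwrite(f'pics/c{tag}.png',np.hstack(C))
E
python3 snap.py 6
```

```text
time_s: 10.18
eef_pos: [0.4676, 0.0509, 0.2718]
eef_rot: [0.275, 0.16, 0.691, -0.649]
wrist_force: [0.3, -0.4, -1.1]
opening: 0.197
10.175 [0.4676138  0.05091003 0.27175335] [ 0.29 -0.38 -1.12]
F along axis [-0.82 -0.6 ]
```

View pics/c6.png

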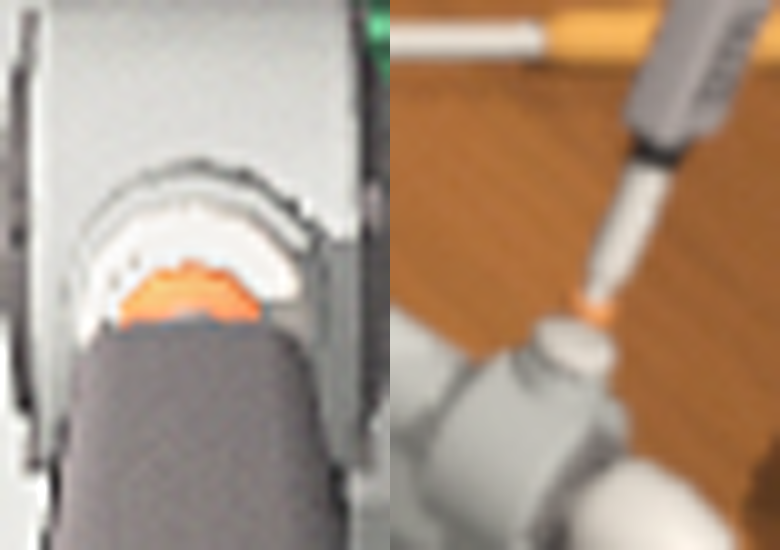

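```bash
F(){ python3 - <<'E'
from plan import *
a=axis(10.3)[0];o,M=state();print('F',(o['wrist_force']@a).round(2), 'adv mm',((np.array([0.4676138,0.05091003,0.27175335])-o['eef_pos'])@a*1e3).round(2))
E
}
F
python3 -m pendant '[0.0017,0.0003,-0.0025,0,0,0,0.005,0.0006,0.0001,-0.0008,0,0,0,0.005,0,0,0,0,0,0,0.005]' >/dev/null; F
python3 -m pendant '[0.0011,0.0002,-0.0016,0,0,0,0.005,0,0,0,0,0,0,0.005]' >/dev/null; F
```

```text
F -0.6 adv mm 0.0
F -1.14 adv mm 4.31
F -0.08 adv mm 6.22
```

```bash
cat > F.py <<'E'
from plan import *
a=axis(10.3)[0];v=[]
for i in range(4):
    o,M=state();v.append(o['wrist_force']@a)
    if i<3: ctrl.camera('top')
print('F',np.mean(v).round(2),np.std(v).round(2),'lat',o['wrist_force'].round(1),'adv mm',((np.array([0.4676138,0.05091003,0.27175335])-o['eef_pos'])@a*1e3).round(2),o['time_s'])
E
python3 F.py
python3 -m pendant '[0.0008,0.00015,-0.0012,0,0,0,0.005,0,0,0,0,0,0,0.005]' >/dev/null; python3 F.py
```

```text
F -0.84 0.45 lat [ 1.1 -0.1 -0.6] adv mm 6.09 11.05
F -0.77 0.4 lat [ 0.  -0.2 -1. ] adv mm 7.57 11.45
```

```bash
python3 -m pendant '[0.0008,0.00015,-0.0012,0,0,0,0.005,0,0,0,0,0,0,0.005]' >/dev/null; python3 F.py
```

```text
F 1.4 0.69 lat [-1.7 -0.6  1. ] adv mm 8.87 11.85
```

```bash
python3 snap.py 7;python3 F.py
```

```text
11.85 [0.47265978 0.05176687 0.26451245] [-1.67 -0.56  1.03]
F along axis [1.84 1.96]
F 1.51 0.45 lat [-1.9 -0.9  0.4] adv mm 8.93 12.1
```

View pics/c7.png

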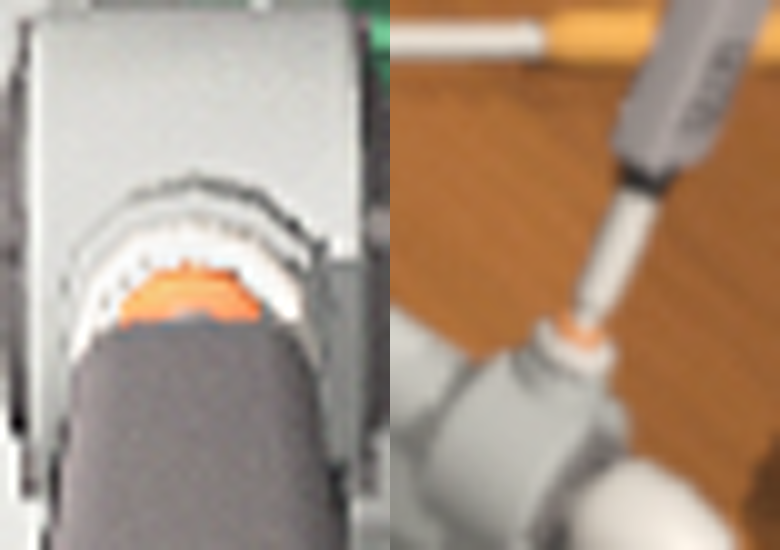

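```bash
python3 -m pendant '[0.0008,0.00015,-0.0012,0,0,0,0.005,0.0008,0.00015,-0.0012,0,0,0,0.005,0.0003,0.0001,-0.0005,0,0,0,0.005,0,0,0,0,0,0,0.005]' >/dev/null; python3 F.py;python3 F.py
```

```text
F 3.41 0.36 lat [-1.5  0.   3. ] adv mm 12.39 12.75
F 3.17 0.21 lat [-1.2 -0.2  3.1] adv mm 12.41 12.9
```

```bash
python3 -m pendant '[0.0002,0,-0.0002,0,0,0,0.005,0,0,0,0,0,0,0.005]' >/dev/null; python3 F.py; python3 snap.py 8; H='x'; python3 -m pendant '[0,0,0,0,0,0,0.005,0,0,0,0,0,0,0.005,0,0,0,0,0,0,0.005,0,0,0,0,0,0,0.005,0,0,0,0,0,0,0.005,0,0,0,0,0,0,0.005,0,0,0,0,0,0,0.005,0,0,0,0,0,0,0.005,0,0,0,0,0,0,0.005,0,0,0,0,0,0,0.005,0,0,0,0,0,0,0.005,0,0,0,0,0,0,0.005]'; python3 F.py
```

```text
F 4.16 0.4 lat [-2.4 -0.5  3.7] adv mm 12.74 13.3
13.3 [0.47470105 0.0521833  0.26124375] [-2.38 -0.54  3.72]
F along axis [3.7  3.19]
time_s: 14.9
eef_pos: [0.4747, 0.0522, 0.2612]
eef_rot: [0.275, 0.16, 0.691, -0.649]
wrist_force: [-1.4, -1.0, 3.0]
opening: 0.2
F 3.57 0.21 lat [-1.9 -1.3  3.3] adv mm 12.76 15.05
```

View pics/c8.png

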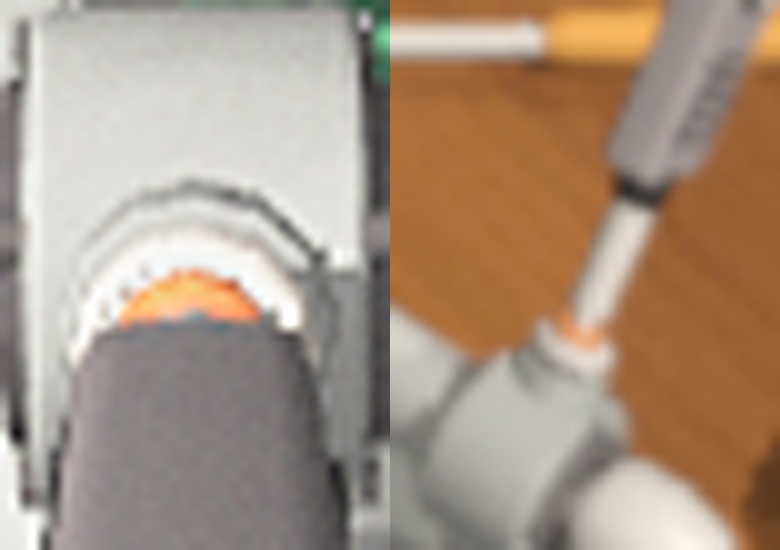

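The foot is centred on the head and the net push is about 4.5 N. I'll keep holding.

```bash
for i in 1; do python3 -m pendant '[0,0,0,0,0,0,0.005,0,0,0,0,0,0,0.005,0,0,0,0,0,0,0.005,0,0,0,0,0,0,0.005,0,0,0,0,0,0,0.005,0,0,0,0,0,0,0.005,0,0,0,0,0,0,0.005,0,0,0,0,0,0,0.005,0,0,0,0,0,0,0.005,0,0,0,0,0,0,0.005,0,0,0,0,0,0,0.005,0,0,0,0,0,0,0.005]'; done; python3 F.py
python3 -m pendant '[0,0,0,0,0,0,0.005,0,0,0,0,0,0,0.005,0,0,0,0,0,0,0.005,0,0,0,0,0,0,0.005]'; python3 F.py
python3 - <<'E'
from plan import *
# jar plan: vertical stick over the jar
ct=cam('top');cs=cam('scene')
J=np.array([.4925,.345,0]);print(atz(ct,[(124.4,207.6)],.105),atz(cs,[(360,270)],.105))
p=np.load('stick.npy');o,M=state()
# target orientation vertical, keep yaw of stick: pick tool x heading angles
for h in (191,160,130,220,250,270,300):
    x=np.array([np.cos(np.radians(h)),np.sin(np.radians(h)),0]);zs=np.array([0,0,1.]);Q=np.c_[x,np.cross(zs,x),zs]
    Rt=Q@B.T@R.from_rotvec(p[3:]).as_matrix().T
    print(h,R.from_matrix(Rt@M.T).as_rotvec(degrees=True).round(1),(J+[0,0,.2]-Rt@p[:3]-o['eef_pos']).round(4))
E
```

```text
time_s: 16.55
eef_pos: [0.4747, 0.0522, 0.2612]
eef_rot: [0.275, 0.16, 0.691, -0.649]
wrist_force: [-2.2, -0.4, 3.0]
opening: 0.205
F 3.73 0.26 lat [-1.8 -0.8  3.2] adv mm 12.77 16.7
time_s: 17.2
eef_pos: [0.4747, 0.0522, 0.2612]
eef_rot: [0.275, 0.16, 0.691, -0.649]
wrist_force: [-0.9, -1.1, 3.3]
opening: 0.2
F 3.98 0.39 lat [-1.  -0.6  4.2] adv mm 12.76 17.35
[[0.49172271 0.34176683 0.105     ]] [[0.49436692 0.34779496 0.105     ]]
191 [-6.4 34.4  0.6] [0.0175 0.2924 0.0594]
160 [  3.   35.2 -29.4] [0.0174 0.2926 0.0594]
130 [ 12.4  34.4 -58.4] [0.0173 0.2928 0.0594]
220 [-15.   32.   28.7] [0.0178 0.2923 0.0594]
250 [-23.5  27.9  57.7] [0.0181 0.2923 0.0594]
270 [-29.   24.3  77. ] [0.0182 0.2924 0.0594]
300 [-37.   17.1 105.8] [0.0183 0.2927 0.0594]
```

```bash
python3 -m pendant '[-0.003,-0.0005,0.0043,0,0,0,0.005,-0.006,-0.0011,0.0086,0,0,0,0.005,-0.011,-0.002,0.016,0,0,0,0.005,-0.011,-0.002,0.016,0,0,0,0.005,-0.003,0,0.004,0,0,0,0.005]'
python3 -m pendant '[0.002,0.012,0,0,1,0,0.005, 0.005,0.025,0.001,-0.5,3,0,0.005, 0.006,0.035,0.001,-0.8,4,0,0.005, 0.007,0.042,0.002,-0.9,4.8,0.1,0.005, 0.007,0.045,0.002,-1,5,0.1,0.005, 0.007,0.045,0.002,-1,5,0.1,0.005, 0.007,0.042,0.001,-0.9,4.8,0.1,0.005, 0.006,0.032,0.001,-0.8,4,0.1,0.005, 0.004,0.018,0,-0.5,2.4,0.1,0.005, 0,0,0,0,0,0,0.005, 0,0,0,0,0,0,0.005]'
python3 - <<'E'
from plan import *
J=np.array([.4925,.345,0]);p=np.load('stick.npy');o,M=state();print(o['q'],o['time_s'],o['eef_pos'])
h=191;x=np.array([np.cos(np.radians(h)),np.sin(np.radians(h)),0]);zs=np.array([0,0,1.]);Q=np.c_[x,np.cross(zs,x),zs]
Rt=Q@B.T@R.from_rotvec(p[3:]).as_matrix().T
print(R.from_matrix(Rt@M.T).as_rotvec(degrees=True).round(2),(J+[0,0,.2]-Rt@p[:3]-o['eef_pos']).round(4))
np.savez('v9.npz',pos=o['eef_pos'],rot=o['eef_rot'])
for n in('wrist','scene','top'):
  im=ctrl.camera(n)[:,:,::-1];cv2.imwrite(f'pics/{n}9.png',im)
E
```

```text
time_s: 17.98
eef_pos: [0.4404, 0.0463, 0.3112]
eef_rot: [0.276, 0.16, 0.69, -0.649]
wrist_force: [0.6, 0.4, -1.8]
opening: 0.201
time_s: 19.35
eef_pos: [0.4912, 0.342, 0.3193]
eef_rot: [0.072, -0.056, 0.704, -0.704]
wrist_force: [0.5, 0.1, -0.5]
opening: 0.197
[ 0.41390063  0.15994909  1.45455541 -0.00695216  1.5043422   1.80372593] 19.35 [0.49123618 0.34203695 0.31929769]
[0.09 0.33 0.09] [0.001  0.0025 0.0013]
```

View pics/wrist9.png

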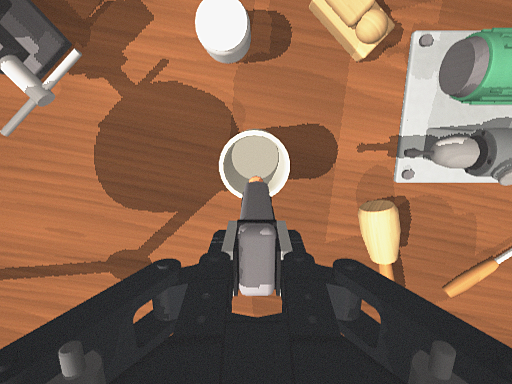

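View pics/scene9.png

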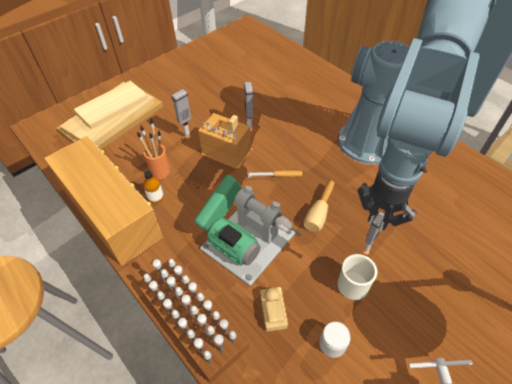

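View pics/top9.png

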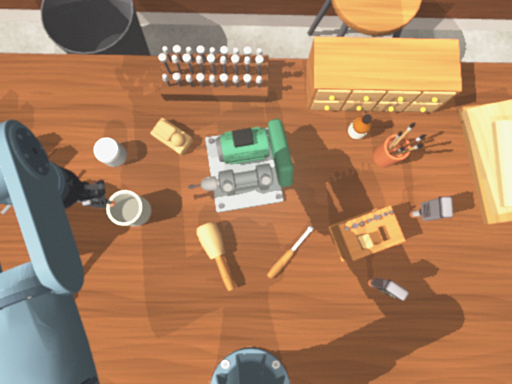

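The wrist view shows the jar rim from u=219 to 290 and v≈129 to 199, centre about (254.5,164), with the foot just in front of it at (255,180).

```bash
python3 - <<'E'
from plan import *
g=np.load('v9.npz');o={'eef_pos':g['pos'],'eef_rot':g['rot']};c=cam('wrist',o);M=q2R(g['rot']);p=np.load('stick.npy')
print(atz(c,[(254.5,164),(219,164),(290,164)],.105).round(4)); foot=M@p[:3]+o['eef_pos'];print('foot',foot,proj(c,foot),'obs foot ~255.5,edge 175.7')
im=cv2.imread('pics/wrist9.png')[120:215,205:305];cv2.imwrite('pics/w9c.png',cv2.resize(im,None,fx=6,fy=6,interpolation=cv2.INTER_CUBIC))
E
```

```text
[[0.496  0.3458 0.105 ]
 [0.4876 0.3914 0.105 ]
 [0.5044 0.3002 0.105 ]]
foot [0.49221253 0.3422809  0.19867824] [[256.83444479 183.99840302]] obs foot ~255.5,edge 175.7
```

View pics/w9c.png

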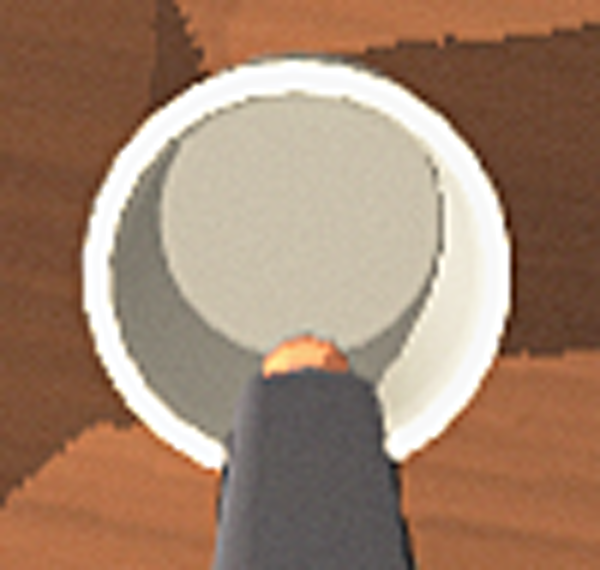

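```bash
python3 -m pendant '[0.002,0.003,-0.01,0,0.3,0,0.005, 0,0,-0.03,0,0,0,0.005, 0,0,-0.04,0,0,0,0.005, 0,0,-0.04,0,0,0,0.005, 0,0,-0.03,0,0,0,0.005, 0,0,-0.02,0,0,0,0.005, 0,0,-0.01,0,0,0,0.005, 0,0,0,0,0,0,0.005, 0,0,0,0,0,0,0.005]'
python3 - <<'E'
from plan import *
o,M=state();a=[]
for n in('wrist','scene','top'):
  im=ctrl.camera(n)[:,:,::-1];cv2.imwrite(f'pics/{n}10.png',im);a.append(ctrl.get_obs()['wrist_force'][2])
print(np.round(a,2),o['eef_pos'])
E
```

```text
time_s: 20.62
eef_pos: [0.4945, 0.346, 0.1415]
eef_rot: [0.072, -0.056, 0.705, -0.703]
wrist_force: [-0.3, 0.1, -1.3]
opening: 0.201
[-0.68 -1.04 -1.1 ] [0.49454644 0.34600519 0.14146261]
```

View pics/wrist10.png

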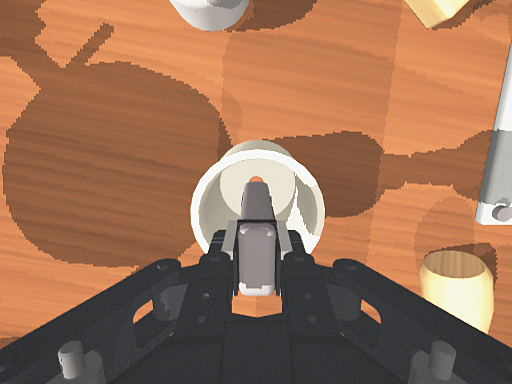

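```bash
cat > FZ.py <<'E'
from plan import *
v=[]
for i in range(4):
    o,M=state();v.append(o['wrist_force'])
    if i<3: ctrl.camera('top')
print('F',np.mean(v,0).round(2),o['eef_pos'].round(4),o['time_s'])
E
python3 -m pendant '[0,0,-0.006,0,0,0,0.005,0,0,-0.0045,0,0,0,0.005,0,0,0,0,0,0,0.005]'>/dev/null;python3 FZ.py
python3 -m pendant '[0,0,-0.0015,0,0,0,0.005,0,0,0,0,0,0,0.005]'>/dev/null;python3 FZ.py
```

```text
F [-0.25  0.01 -0.02] [0.4936 0.3456 0.1295] 21.3
F [-0.66 -0.11  1.52] [0.4937 0.3456 0.1283] 21.7
```

```bash
python3 -m pendant '[0,0,0.0007,0,0,0,0.005,0,0,0,0,0,0,0.005]'>/dev/null;python3 FZ.py
python3 -m pendant '[0,0,0,0,0,0,0.018,0,0,0,0,0,0,0.02,0,0,0,0,0,0,0.022,0,0,0,0,0,0,0.024,0,0,0,0,0,0,0.028,0,0,0,0,0,0,0.034,0,0,0,0,0,0,0.04,0,0,0,0,0,0,0.045,0,0,0,0,0,0,0.045,0,0,0,0,0,0,0.045]'
python3 - <<'E'
from plan import *
C=[]
for n,(x,y) in dict(wrist=(256,200),scene=(360,250)).items():
  im=ctrl.camera(n)[:,:,::-1];cv2.imwrite(f'pics/{n}11.png',im)
  C.append(cv2.resize(im[y-60:y+100,x-70:x+70] if n=='wrist' else im[y-60:y+60,x-52:x+53],(400,457),interpolation=cv2.INTER_CUBIC))
cv2.imwrite('pics/c11.png',np.hstack(C))
E
```

```text
F [-0.08 -0.2   1.66] [0.4937 0.3456 0.1288] 22.1
time_s: 23.35
eef_pos: [0.4936, 0.3456, 0.1288]
eef_rot: [0.071, -0.057, 0.705, -0.704]
wrist_force: [-0.5, 1.3, -0.1]
opening: 0.53
```

View pics/c11.png

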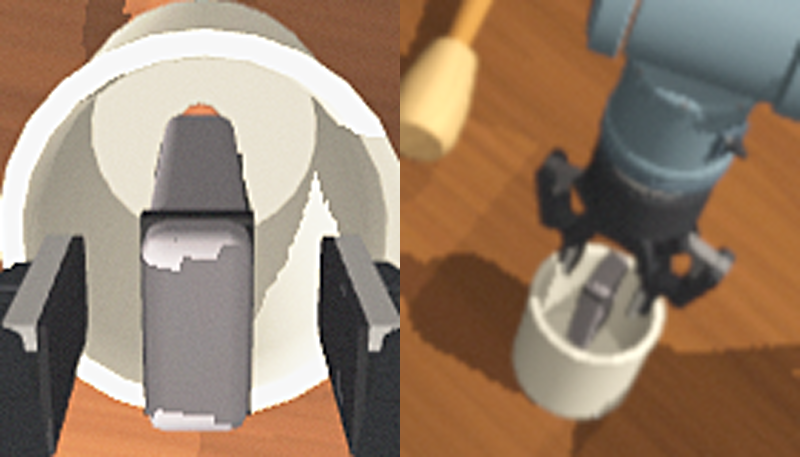

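It stands freely, with clear gaps to both pads. Retreating straight up.

```bash
python3 -m pendant '[0,0,0.005,0,0,0,0.045,0,0,0.01,0,0,0,0.045,0,0,0.02,0,0,0,0.045,0,0,0.03,0,0,0,0.045,0,0,0.04,0,0,0,0.045,0,0,0.04,0,0,0,0.045,0,0,0.03,0,0,0,0.045,0,0,0,0,0,0,0.045,0,0,0,0,0,0,0.045]'
python3 -m pendant '[-0.03,0,0.02,0,0,0,0.045,-0.04,0,0.02,0,0,0,0.045,-0.04,0,0,0,0,0,0.045,-0.02,0,0,0,0,0,0.045,0,0,0,0,0,0,0.045,0,0,0,0,0,0,0.045,0,0,0,0,0,0,0.045,0,0,0,0,0,0,0.045]'
python3 - <<'E'
from plan import *
for n in ('wrist','scene','top'):
  im=ctrl.camera(n)[:,:,::-1];cv2.imwrite(f'pics/{n}12.png',im)
  print(n,[(round(r['score'],2),np.round(r['bbox'])) for r in ctrl.silhouettes('thermometer',n)])
E
```

```text
time_s: 24.58
eef_pos: [0.4933, 0.3455, 0.3037]
eef_rot: [0.071, -0.057, 0.705, -0.704]
wrist_force: [-0.5, 0.7, -0.3]
opening: 0.526
time_s: 25.58
eef_pos: [0.3643, 0.3454, 0.3434]
eef_rot: [0.07, -0.057, 0.705, -0.704]
wrist_force: [-0.1, 0.8, 0.7]
opening: 0.529
wrist [(0.58, array([263.,  36., 287.,  79.]))]
scene [(0.81, array([239.,  80., 253., 132.])), (0.78, array([352., 256., 372., 279.])), (0.61, array([171.,  91., 190., 139.]))]
top [(0.9, array([411., 196., 454., 220.])), (0.79, array([368., 279., 408., 302.])), (0.76, array([113., 198., 136., 217.]))]
```

View pics/wrist12.png

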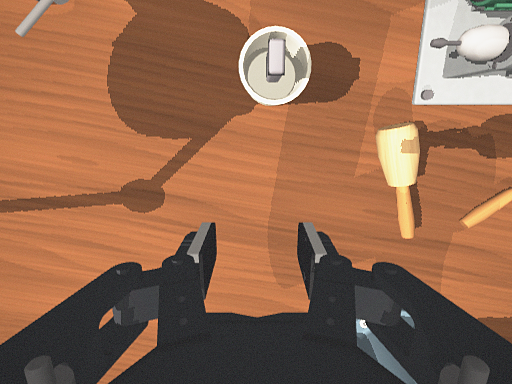

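View pics/scene12.png

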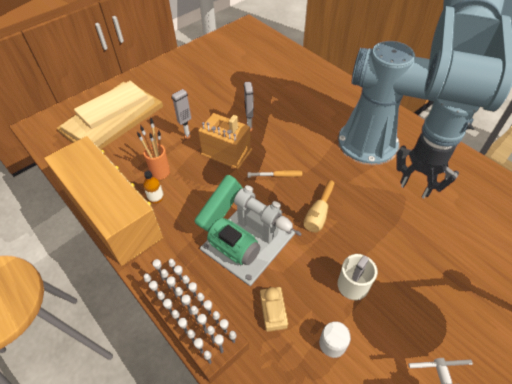

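View pics/top12.png

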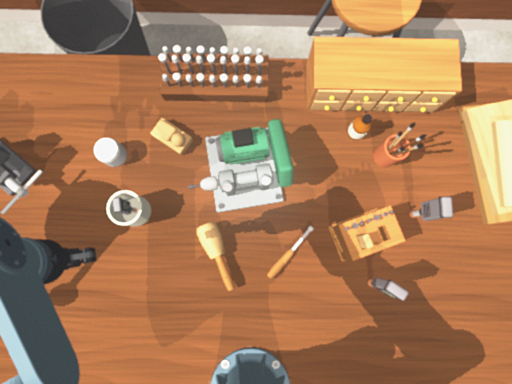

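The thermometer stands in the jar, at wrist (276,57), scene (362,268) and top (124,207). Everything else is where it was and the gripper is clear.

```bash
python3 -c "
from bench import ctrl
print(ctrl.hand_in())"
```

```text
the job is handed in; nothing more can be done
None
```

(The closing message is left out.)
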